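# Nest the double lid, fit it on the souvenir tin, lift off the outer lid

### The job

Show a visitor how the souvenir tin's double lid works: first set the plain outer lid over the stepped inner lid where that stands on the counter, so that the two are nested, then take the nested pair by the inner lid's wide bottom rim, carry it to the open tin and lower it gently until the inner lid sits fully down over the tin's neck. Then grip the outer lid alone, lift it straight up about 5 cm or more and finish while still holding it there, level and still in the gripper, with the inner lid left sitting undisturbed on the tin. Let go of a lid only once it is seated, do not shove or tip the tin, and leave the other things on the counter where they are.

Things in the scene. Friction and masses are not known exactly. Their poses are not given: they have to be found in the camera images.
- tin: Open tin, plain steel, round, loose, upright, about 450 g. Body 62 mm diameter, 70 mm tall to a flat shoulder; from it an open neck rises 14 mm more (84 overall), 40 mm diameter at its foot, 34 at its rim. Origin: centre of underside; z up. Tin, inner and outer lid stand in any order of places.
- inner_lid: Inner lid, plain steel top-hat cap, mouth down, about 90 g. Bottom rim: band 66 mm diameter, 16 tall, flat ledge on top; above it a tapering crown, 50 mm diameter at the ledge, 42 at the closed top, 38 above the underside. Bore 44 mm: it goes over the tin's neck (2 mm play all round) and rests on the shoulder, 70 mm above the tin's underside. Origin: centre of underside; z up.
- outer_lid: Outer lid, plain steel straight cap, mouth down, about 80 g: 60 mm diameter, 34 tall, bore 53 mm diameter, 30 deep. Nested, it rests loose (no latch) on the inner lid's ledge, its underside 16 mm above the inner lid's; pair 50 mm tall, the band standing out 3 mm beyond it all round; hold the band to carry both. Origin: centre of underside (mouth); z up.
- mug: Bystander, to be left alone: white souvenir mug, 76 across, 85 tall, handle to one side (mm). Origin: centre of its underside.
- bell: Bystander, to be left alone: counter bell, brass dome on a black foot, 60 across, 45 tall (mm). Origin: centre of its underside.
- stamp: Bystander, to be left alone: rubber stamp with a turned wooden handle, 36 square, 60 tall (mm). Origin: centre of its underside.
- biscuit_tin: Bystander, to be left alone: closed low round blue biscuit tin, 104 across, 52 tall (mm). Origin: centre of its underside.
- lighthouse: Bystander, to be left alone: small white model lighthouse, foot 56 across, 100 tall (mm). Origin: centre of its underside.
- snow_globe: Bystander, to be left alone: glass snow globe on a wooden foot, 60 across, 75 tall (mm). Origin: centre of its underside.
- badge_tray: Bystander, to be left alone: open plywood tray with one divider, 100 x 80 x 35 tall (mm). Origin: centre of its underside.
Not all that is in view belongs to the job. What is shaped like the tin but purple is not meant.

How it is judged (in metres and radians):
On the way, in this order (a step that is already met when the one before it is completed fails the run):
1. the outer lid is nested over the inner lid, which still stands on the counter (horizontal distance between outer_lid and inner_lid below 0.004 m and z of outer_lid in the frame of inner_lid between 0.013 and 0.019 m and angle between outer_lid's own z axis and vertical below 0.08 rad and height (world z) of inner_lid below 0.005 m), for 0.2 s.
2. the nested pair is lifted together by the inner lid (horizontal distance between outer_lid and inner_lid below 0.004 m and z of outer_lid in the frame of inner_lid between 0.013 and 0.019 m and angle between outer_lid's own z axis and vertical below 0.08 rad and height (world z) of inner_lid above 0.04 m and contact force between the fingers and inner_lid above 0.3 N), for 0.1 s.
3. the inner lid sits fully down on the tin with the outer lid still nested on it (horizontal distance between inner_lid and tin below 0.004 m and z of inner_lid in the frame of tin between 0.067 and 0.073 m and angle between inner_lid's own z axis and vertical below 0.06 rad and horizontal distance between outer_lid and inner_lid below 0.004 m and z of outer_lid in the frame of inner_lid between 0.013 and 0.019 m and angle between outer_lid's own z axis and vertical below 0.08 rad), for 0.2 s.
At the end, for the whole second after the job is handed in: Fingers hold the outer lid, mouth over 128 mm above the counter, level to 0.25 rad, still, touching nothing else. Inner lid on the tin, untouched by fingers: within 4 mm of its axis, 70 +/- 3 mm above its underside, level to 0.06 rad, at rest. Tin upright on the counter (horizontal distance between inner_lid and tin below 0.004 m and z of inner_lid in the frame of tin between 0.067 and 0.073 m and angle between each of inner_lid, tin's own z axis and vertical below 0.06 rad and contact force between the fingers and inner_lid below 0.1 N and linear speed of each of inner_lid, outer_lid below 0.03 m/s and height (world z) of tin below 0.004 m and height (world z) of outer_lid above 0.128 m and angle between outer_lid's own z axis and vertical below 0.25 rad and contact force between the fingers and outer_lid above 0.5 N and contact force between outer_lid and inner_lid below 0.05 N and contact force between outer_lid and tin below 0.05 N and contact force between outer_lid and mug below 0.05 N and contact force between outer_lid and bell below 0.05 N and contact force between outer_lid and stamp below 0.05 N and contact force between outer_lid and biscuit_tin below 0.05 N and contact force between outer_lid and lighthouse below 0.05 N and contact force between outer_lid and snow_globe below 0.05 N and contact force between outer_lid and badge_tray below 0.05 N); the arm keeps its last pose, push and grip.
It fails at once if a lid is let go more than 8 mm above its seat (outer over inner lid, inner over tin) ((horizontal distance between outer_lid and inner_lid below 0.02 m and z of outer_lid in the frame of inner_lid above 0.024 m and contact force between the fingers and outer_lid below 0.05 N) or (horizontal distance between inner_lid and tin below 0.02 m and z of inner_lid in the frame of tin above 0.078 m and contact force between the fingers and inner_lid below 0.05 N)).
It fails at once if the inner lid is raised off its seat while the outer lid is taken off it (z of outer_lid in the frame of inner_lid above 0.03 m and height (world z) of inner_lid above 0.076 m).
It fails at once if the inner lid is pressed hard on the tin (more than 60 N) (contact force between inner_lid and tin above 60 N).
It fails at once if the tin is shoved more than 30 mm, lifted or tipped (distance of tin from where it was at the start of the episode above 0.03 m or height (world z) of tin above 0.015 m or angle between tin's own z axis and vertical above 0.3 rad).
It fails at once if a bystander is moved more than 30 mm or tipped (distance of any of mug, bell, stamp, biscuit_tin, lighthouse, snow_globe, badge_tray from where it was at the start of the episode above 0.03 m or angle between any of mug, bell, stamp, biscuit_tin, lighthouse, snow_globe, badge_tray's own z axis and vertical above 0.5 rad).
It also fails if it takes over 72 s, if anything falls off the work surface, if the arm or the gripper's body presses on something with over 40 N, if the wrist force passes 120 N, or if a joint passes its speed limit or range.

### The arm

A 6-joint arm with a two-finger parallel gripper is mounted at the origin on the work surface. World frame = base frame: x ahead of the robot, y to its left, z up, the work surface at z = 0. Lengths are in m, angles in degrees, forces in N, time in s.
With the tool pointing down it reaches from about 0.3 to 0.75 m from the base axis. Payload 8.5 kg.
Tool frame: the origin (TCP) lies midway between the tips of the shut fingers; the grasp point (between the pads) lies 19 mm behind it; z points along the fingers, y is the line along which they close (so a half turn about z gives the same grasp; the last joint's range is limited). The gripper opens to 85 mm and grips with 20 to 120 N. Pads are 22 mm wide; open, the fingers measure 114 mm over their backs; the gripper's body (76 mm by 85 mm) begins 54 mm behind the grasp point. The pads swing forward as they close: fully open they stand 13 mm farther back than shut.
Start: joints at [62.321, 21.807, 74.336, -0, 83.858, -12.336], TCP at [0.146, 0.53, 0.231] pointing down, gripper open.
Joint ranges: [-178.18, 178.18], [-50.72, 133.34], [12.68, 142.11], [-81.47, 261.47], [9.98, 163.14], [-165.26, 165.26]. Speed limits (degrees/s): [136.94, 136.94, 180, 180, 180, 180].

### API

Orientations are given as a 3x3 rotation matrix whose columns are the frame's x, y, z axes.
In Python, from rig import env, viewer, recognise, pinpoint gives the robot as it stands.
- The arm moves only by the tool move_arm, never from a script. Its argument "plan" is text: rows parted by semicolons, each of 7 numbers parted by spaces: the shift along the tool's x, y, z in m, then the turn, a rotation vector about the tool's x, y, z in rad, then the finger opening in m, from 0 to 0.0854. A call has 1 to 12 rows; each row shifts and turns the commanded pose from where the row before left it, along the tool's axes as they then stand; what a row does not reach is not made up. A row lasts 1/8 s, in which the tool goes at most 62.5 mm and 10.7 degrees, less where a joint would pass 70% of its speed; a pose out of reach is approached as far as the arm can. A call is refused whole if a number of a shift passes 0.0625 or a number of a turn 0.188, either way. A call with a gripper value outside its range is refused whole. The fingers move at their own pace and stop on an object; "grip_force" is the grip in N (left out, the last holds). Time passes only in rows, so rows that do not move let the fingers close. It gives the time, the measured TCP pose, the force, the opening and the grip force at its end, in the units of the state.
- env.observe(): the state, without advancing time (a new reading comes with each control period).
- viewer.get_image(name): name is "scene" or "top"; returns (picture, depth): 384x512x3 uint8, red, green, blue; 384x512 float32, m along the optical axis (not along the pixel's ray), 0 where there is no reading.
- viewer.calibration(name): a dict with "fx", "fy", "cx", "cy" (pixels), "R" (3x3) and "t" (3): a world point X has camera coordinates R X + t. Camera axes: x right, y down, z forward; pixel columns grow to the right and rows downward; lengths in m; the calibration is good to about 2 mm. A picture is of the moment at which its call begins. calibration takes no time and is no camera call.
- env.close_job(): hands the job in; it is judged then, once.
Trained networks look in the newest picture that a camera, given by its name, has taken for a name from the list of things; names that differ only in an ending like _2 or _b are one class to them, and where a whole thing is asked for, a point or a joint stands for the part that bears it (a point fixed in the world has none). Each returns a list of dicts, best first, with "conf" (0 to 1); they miss things now and then, are a little off and sometimes report something else, mostly with a low value. They report only what shows in the picture. A call takes as long as a camera call. They do not tell look-alikes from the thing itself.
- recognise(camera, name): "extent" ([centre column, centre row, width, height] in pixels, round what is visible of it).
- pinpoint(camera, name): "pixel" ([column, row] in pixels: a listed point, or the origin of a listed thing).
The state is a dict: "time_s": time; "q": joint angles; "qvel": joint speeds; "joint_efforts": joint torques, N m; "position": TCP position; "tool_rot": TCP orientation; "ft_force": force on the tool from outside, world axes, zero at the start; "wrist_torque": the same for the moment, N m; "grip_width": finger opening in m; "gripper_force": force on a finger pad.
Only numpy, scipy, OpenCV 4.12 (cv2) and the standard library are available. Lean on these libraries where they do the work, as an engineer would, in place of code of your own. Each camera call takes 0.05 s, during which the arm holds its last target. There are 200 camera calls.

## Working session

There is one attempt and no reset: what is moved stays moved. The work goes in short steps, Python scripts to look and compute and a tool call to move; the robot and the scene stay as the last step left them, time stands still between calls to the robot, and variables do not carry over. Pictures are saved under pics/ and viewed, at most 10 in all, crops included, and the job is handed in when it is done.

Besides the shell and the picture viewer there is one more tool, called after ">>>" as name(argument=value, ...) on one line, values as JSON. move_arm: Moves the arm, as the interface text tells. Its arguments: {"type":"object","properties":{"plan":{"type":"string"},"grip_force":{"type":"number"}},"required":["plan"]}

```bash
mkdir -p pics; cat > h.py <<'E'
import numpy as np, cv2
from rig import env, viewer, recognise, pinpoint
def grab(n):
    im,d=viewer.get_image(n); return im,d,viewer.calibration(n)
def cloud(d,c):
    v,u=np.mgrid[:d.shape[0],:d.shape[1]]
    P=np.stack([(u-c['cx'])/c['fx']*d,(v-c['cy'])/c['fy']*d,d],-1)
    return (P-c['t'])@c['R']   # R^T (P-t)
E
python3 - <<'E'
from h import *
for n in ("scene","top"):
    im,d,c=grab(n); cv2.imwrite(f"pics/{n}0.png",im[:,:,::-1])
    np.savez(f"{n}0.npz",im=im,d=d)
    print(n,(-c['R'].T@c['t']).round(3),c['R'].round(2).tolist(),c['fx'])
    for k in("tin","inner_lid","outer_lid"):
        P=cloud(d,c)
        for r in recognise(n,k)[:4]:
            e=r['extent'];print(k,round(r['conf'],2),np.round(e),P[int(e[1]),int(e[0])].round(3))
s=env.observe();print(s['tool_rot'],s['position'],s['ft_force'],s['time_s'],s['grip_width'])
E
```

```text
scene [ 1.049 -0.581  0.729] [[0.76, 0.64, 0.02], [0.45, -0.51, -0.74], [-0.46, 0.57, -0.68]] 429.32880635517216
tin 0.84 [298. 115.  25.  27.] [0.489 0.285 0.066]
tin 0.75 [295. 147.  28.  35.] [0.558 0.178 0.053]
tin 0.71 [262. 107.  25.  33.] [0.377 0.259 0.058]
inner_lid 0.86 [274. 196.  22.  32.] [0.625 0.007 0.038]
outer_lid 0.78 [137. 252.  29.  30.] [ 0.511 -0.303  0.034]
top [ 0.466 -0.014  1.14 ] [[-0.02, -1.0, -0.01], [-0.99, 0.02, -0.1], [0.1, 0.01, -0.99]] 394.4747742084034
tin 0.85 [181. 203.  28.  26.] [0.538 0.209 0.006]
tin 0.71 [151. 269.  30.  24.] [0.36  0.271 0.084]
tin 0.64 [141. 228.  29.  24.] [0.472 0.325 0.005]
inner_lid 0.67 [246. 176.  23.  26.] [0.609 0.019 0.035]
inner_lid 0.42 [211. 239.  20.  21.] [0.437 0.117 0.035]
outer_lid 0.81 [356. 216.  20.  22.] [ 0.492 -0.29   0.031]
[[-9.64360023e-01  2.64593539e-01 -6.51760308e-05]
 [ 2.64593546e-01  9.64360011e-01 -1.56827802e-04]
 [ 2.13575347e-05 -1.68483620e-04 -9.99999986e-01]] [0.14551516 0.53034718 0.2312487 ] [-0.3750547  -0.438142    0.10638422] 0.4 0.08514499455067791
```

View pics/scene0.png

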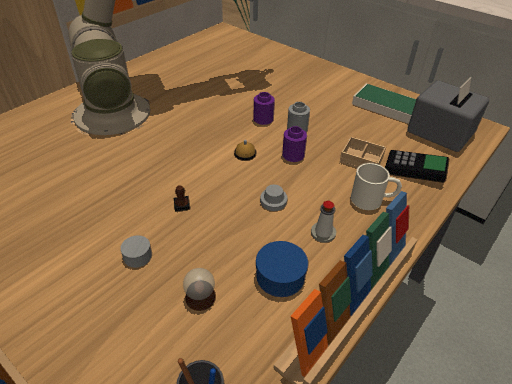

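View pics/top0.png

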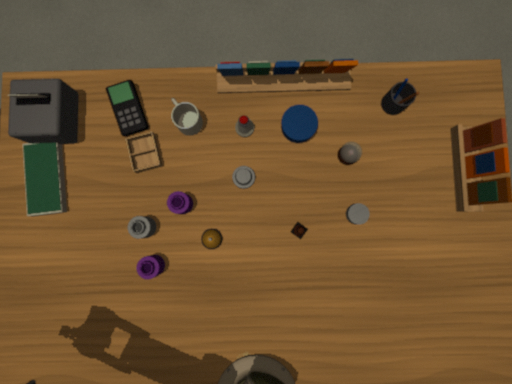

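Scene: grey tin at (298,118) with purple look-alikes at (264,108) and (294,144); stepped inner lid at (274,197); plain outer lid at (137,252). In the top view they are at: tin (141,227), purple (180,203) and (150,267), inner lid (244,177), outer lid (358,214). The grey steel one is the tin, because the purple ones are excluded. I'll confirm this in one crop.

```bash
python3 - <<'E'
from h import *
g={'tin':(.48,.30),'inner':(.615,.013),'outer':(.50,-.297),'purpleA':(.548,.19),'purpleB':(.37,.265)}
zb={'tin':(.06,.076),'inner':(.03,.046),'outer':(.027,.045),'purpleA':(.06,.076),'purpleB':(.06,.076)}
zt={'tin':(.076,.095)}
for n in("scene","top"):
    f=np.load(n+"0.npz");c=viewer.calibration(n);P=cloud(f['d'],c).reshape(-1,3)
    for k,(x,y) in g.items():
        m=(np.hypot(P[:,0]-x,P[:,1]-y)<.055)
        t=P[m&(abs(P[:,2])<.006)]; 
        b=P[m&(P[:,2]>.012)]; lo,hi=zb[k]; s=b[(b[:,2]>lo)&(b[:,2]<hi)]
        (q,r)=cv2.minEnclosingCircle(s[:,:2].astype(np.float32))
        print(n,k,len(s),'mean',s.mean(0).round(4),'circ',np.round(q,4),round(r,4),'ztab',np.median(t[:,2]).round(4),'zmax',np.percentile(b[:,2],98).round(4))
        lo2=b[b[:,2]<.02]
        q,r=cv2.minEnclosingCircle(b[:,:2].astype(np.float32));print('   all',np.round(q,4),round(r,4))
im=np.load("scene0.npz")['im'][80:220,230:330]
im2=np.load("top0.npz")['im'][150:290,110:270]
a=cv2.resize(im,None,fx=3.5,fy=3.5,interpolation=2);b=cv2.resize(im2,None,fx=2.8,fy=3.5)
cv2.imwrite("pics/crop1.png",np.hstack([a,b])[:,:,::-1])
E
```

```text
scene tin 187 mean [0.4808 0.3001 0.0686] circ [0.4762 0.308 ] 0.0327 ztab -0.0006 zmax 0.0834
   all [0.4752 0.307 ] 0.0338
scene inner 218 mean [0.6141 0.0208 0.0365] circ [0.6117 0.0222] 0.0232 ztab -0.0003 zmax 0.0395
   all [0.6133 0.023 ] 0.0338
scene outer 562 mean [ 0.5009 -0.298   0.0333] circ [ 0.498  -0.2961] 0.0313 ztab -0.0002 zmax 0.036
   all [ 0.4981 -0.297 ] 0.0317
scene purpleA 231 mean [0.5451 0.1935 0.0687] circ [0.5397 0.2008] 0.0322 ztab -0.0005 zmax 0.084
   all [0.5401 0.2002] 0.0327
scene purpleB 177 mean [0.3726 0.2759 0.069 ] circ [0.3669 0.2813] 0.0319 ztab -0.0004 zmax 0.0837
   all [0.3672 0.2806] 0.0322
top tin 260 mean [0.4707 0.3077 0.0687] circ [0.4705 0.3103] 0.031 ztab -0.0006 zmax 0.0842
   all [0.4704 0.3102] 0.0311
top inner 191 mean [0.6079 0.0255 0.0367] circ [0.6083 0.0259] 0.0221 ztab -0.0012 zmax 0.0407
   all [0.6086 0.0252] 0.0329
top outer 366 mean [ 0.4952 -0.294   0.0328] circ [ 0.4957 -0.2945] 0.0301 ztab -0.0009 zmax 0.0365
   all [ 0.4956 -0.2944] 0.0301
top purpleA 253 mean [0.5349 0.2022 0.0689] circ [0.5358 0.204 ] 0.031 ztab -0.0006 zmax 0.0848
   all [0.5354 0.2038] 0.0311
top purpleB 269 mean [0.3626 0.2832 0.0687] circ [0.3618 0.2854] 0.0312 ztab -0.0007 zmax 0.0845
   all [0.3617 0.285 ] 0.0314
```

View pics/crop1.png

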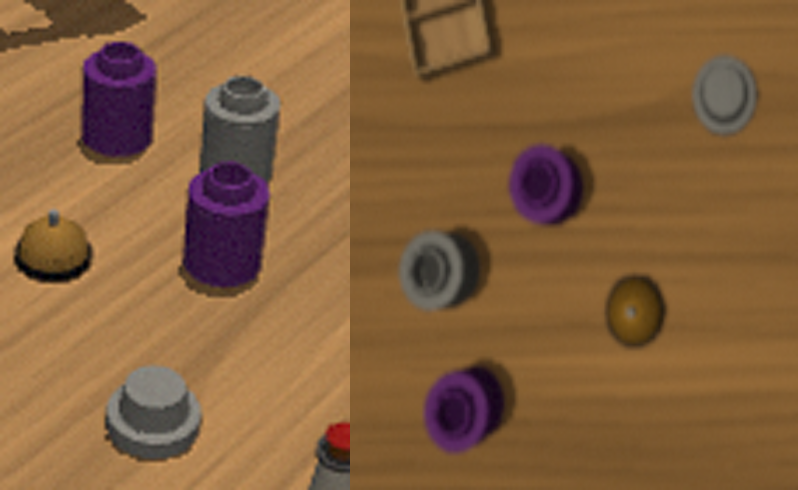

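The crop confirms it: the tin is the grey one, with purple look-alikes on either side, and the lids match their descriptions. The two cameras disagree by about (4,-2.5) mm. I'll get rid of that bias by centring on the outer lid with two crossed grips. First I move over the outer lid.

>>> move_arm(plan="-0.0395 -0.0286 0 0 0 0 0.085; -0.0395 -0.0286 0 0 0 0 0.085; -0.0395 -0.0286 0 0 0 0 0.085; -0.0395 -0.0286 0 0 0 0 0.085; -0.0395 -0.0286 0 0 0 0 0.085; -0.0395 -0.0286 0 0 0 0 0.085; -0.0395 -0.0286 0 0 0 0 0.085; -0.0395 -0.0286 0 0 0 0 0.085; -0.0395 -0.0286 0 0 0 0 0.085; -0.0395 -0.0286 0 0 0 0 0.085; 0 0 0 0 0 0 0.085", grip_force=20)

```text
time_s: 1.78
position: [0.4523, 0.1479, 0.2311]
tool_rot: [[-0.963, 0.268, 0.0], [0.268, 0.963, -0.0], [-0.0, -0.0, -1.0]]
ft_force: [-1.1, 0.2, -0.3]
grip_width: 0.085
gripper_force: 0.0
```

>>> move_arm(plan="-0.0163 -0.0417 0 0 0 0 0.085; -0.0163 -0.0417 0 0 0 0 0.085; -0.0163 -0.0417 0 0 0 0 0.085; -0.0163 -0.0417 0 0 0 0 0.085; -0.0163 -0.0417 0 0 0 0 0.085; -0.0163 -0.0417 0 0 0 0 0.085; -0.0163 -0.0417 0 0 0 0 0.085; -0.0163 -0.0417 0 0 0 0 0.085; -0.0163 -0.0417 0 0 0 0 0.085; -0.0163 -0.0417 0 0 0 0 0.085; 0 0 0 0 0 0 0.085")

```text
time_s: 3.15
position: [0.4977, -0.2966, 0.2306]
tool_rot: [[-0.964, 0.267, -0.001], [0.267, 0.964, 0.0], [0.001, 0.0, -1.0]]
ft_force: [-0.3, -0.0, 0.5]
grip_width: 0.0853
gripper_force: 0.0
```

>>> move_arm(plan="0 0 0.045 0 0 0 0.085; 0 0 0.045 0 0 0 0.085; 0 0 0.045 0 0 0 0.085; 0 0 0.04 0 0 0 0.085; 0 0 0.03 0 0 0 0.085; 0 0 0.021 0 0 0 0.085; 0 0 0 0 0 0 0.05; 0 0 0 0 0 0 0.05; 0 0 0 0 0 0 0.05; 0 0 0 0 0 0 0.05; 0 0 0 0 0 0 0.05; 0 0 0 0 0 0 0.05")

```text
time_s: 4.65
position: [0.4979, -0.2953, 0.0061]
tool_rot: [[-0.964, 0.265, 0.001], [0.265, 0.964, -0.001], [-0.001, -0.0, -1.0]]
ft_force: [0.1, 1.5, 7.0]
grip_width: 0.06
gripper_force: 22.2
```

>>> move_arm(plan="0 0 0 0 0 0 0.085; 0 0 0 0 0 0 0.085; 0 0 0 0 0 0 0.085; 0 0 0 0 0 0 0.085; 0 0 0 0 0 0 0.085")

```text
time_s: 5.28
position: [0.4976, -0.2952, 0.0053]
tool_rot: [[-0.964, 0.265, -0.0], [0.265, 0.964, 0.0], [0.0, 0.0, -1.0]]
ft_force: [-0.3, 0.6, 0.5]
grip_width: 0.0848
gripper_force: 0.0
```

>>> move_arm(plan="0 0 0 0 0 0.1745 0.085; 0 0 0 0 0 0.1745 0.085; 0 0 0 0 0 0.1745 0.085; 0 0 0 0 0 0.1745 0.085; 0 0 0 0 0 0.1745 0.085; 0 0 0 0 0 0.1745 0.085; 0 0 0 0 0 0.1745 0.085; 0 0 0 0 0 0.1745 0.085; 0 0 0 0 0 0.1745 0.085; 0 0 0 0 0 0 0.085; 0 0 0 0 0 0 0.085")

```text
time_s: 6.65
position: [0.4976, -0.2952, 0.0053]
tool_rot: [[0.261, 0.965, -0.0], [0.965, -0.261, -0.0], [-0.0, -0.0, -1.0]]
ft_force: [0.0, 0.2, 0.6]
grip_width: 0.0847
gripper_force: 0.0
```

>>> move_arm(plan="0 0 0 0 0 0 0.05; 0 0 0 0 0 0 0.05; 0 0 0 0 0 0 0.05; 0 0 0 0 0 0 0.05; 0 0 0 0 0 0 0.05; 0 0 0 0 0 0 0.05; 0 0 0 0 0 0 0.05; 0 0 0 0 0 0 0.05", grip_force=25)

```text
time_s: 7.65
position: [0.4977, -0.2953, 0.0056]
tool_rot: [[0.264, 0.964, 0.0], [0.964, -0.264, -0.0], [-0.0, 0.0, -1.0]]
ft_force: [-0.6, -0.3, 6.3]
grip_width: 0.0591
gripper_force: 27.5
```

```bash
python3 - <<'E'
from h import *
s=env.observe();print(s['position'],s['tool_rot'],s['grip_width'],s['q'])
im,d,c=grab("scene");cv2.imwrite("pics/s1.png",cv2.resize(im[190:310,80:220],None,fx=4,fy=4)[:,:,::-1])
E
```

```text
[ 0.49767193 -0.2952532   0.00557035] [[ 2.64120979e-01  9.64489537e-01  2.04778667e-04]
 [ 9.64489545e-01 -2.64120935e-01 -2.20115369e-04]
 [-1.58212637e-04  2.55643970e-04 -9.99999955e-01]] 0.059107827933100716 [-4.23942992e+01  3.89188794e+01  8.59131718e+01 -1.70998433e-03
  5.51507806e+01 -2.70785955e+01]
```

View pics/s1.png

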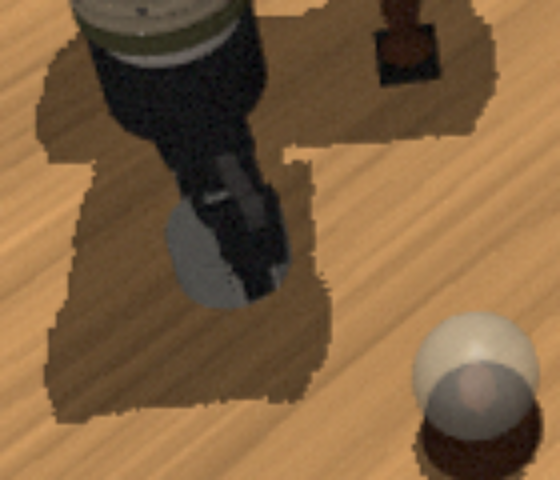

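Outer lid gripped squarely: the fingers close on it at (230,250) in the crop, width 59 mm, and nothing else is touched. Lift and carry it over the inner lid at about (0.610, 0.024).

>>> move_arm(plan="0 0 -0.01 0 0 0 0.05; 0 0 -0.03 0 0 0 0.05; 0 0 -0.03 0 0 0 0.05; 0 0 -0.03 0 0 0 0.05; 0 0 -0.03 0 0 0 0.05; 0 0 -0.02 0 0 0 0.05")

```text
time_s: 8.45
position: [0.4977, -0.2953, 0.1571]
tool_rot: [[0.264, 0.964, 0.001], [0.964, -0.264, -0.001], [-0.001, 0.001, -1.0]]
ft_force: [-0.1, -0.0, -2.1]
grip_width: 0.0591
gripper_force: 27.3
```

>>> move_arm(plan="0.02 0.0015 0 0 0 0 0.05; 0.0353 0.0025 0 0 0 0 0.05; 0.0353 0.0025 0 0 0 0 0.05; 0.0353 0.0025 0 0 0 0 0.05; 0.0353 0.0025 0 0 0 0 0.05; 0.0353 0.0025 0 0 0 0 0.05; 0.0353 0.0025 0 0 0 0 0.05; 0.0353 0.0025 0 0 0 0 0.05; 0.0353 0.0025 0 0 0 0 0.05; 0.02 0.0015 0 0 0 0 0.05; 0.0149 0.001 0 0 0 0 0.05; 0 0 0 0 0 0 0.05")

```text
time_s: 9.95
position: [0.6099, 0.0242, 0.155]
tool_rot: [[0.264, 0.965, -0.0], [0.965, -0.264, -0.0], [-0.0, -0.0, -1.0]]
ft_force: [-0.1, 0.2, -0.8]
grip_width: 0.0589
gripper_force: 27.3
```

```bash
python3 - <<'E'
from h import *
s=env.observe();print(s['position'],s['grip_width'],s['ft_force'],s['time_s'])
im,d,c=grab("scene");cv2.imwrite("pics/s2.png",cv2.resize(im[90:230,200:360],None,fx=4,fy=4)[:,:,::-1])
P=cloud(d,c);p=s['position']
m=(np.hypot(P[...,0]-p[0],P[...,1]-p[1])<.04)&(P[...,2]>.1)&(P[...,2]<.19)
b=P[m];z=b[:,2];print(np.percentile(z,[0,5,50,95]),b[(z>.14)&(z<.17)].mean(0))
E
```

```text
[0.60989937 0.02422506 0.15500386] 0.058909807630959064 [-0.12786595  0.18061557 -0.78510066] 9.95
[0.14833382 0.15269241 0.18154979 0.18515424] [0.62179603 0.00122993 0.15971677]
```

View pics/s2.png

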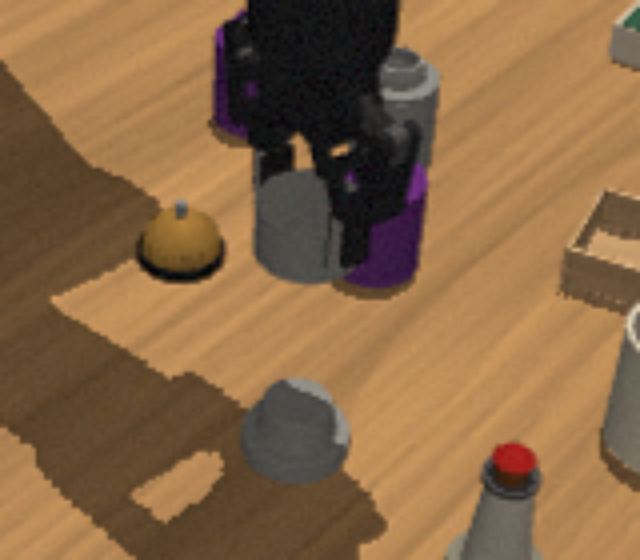

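The held lid is level at crop (300,225), with the inner lid below it at (297,430). Next, a relative fit in this camera: held-lid side against inner-lid band and tin body, using known radii so the bias cancels.

```bash
cat >> h.py <<'E'
from scipy.optimize import least_squares
def fitr(P,x,y,z0,z1,r,rm):
    m=(np.hypot(P[...,0]-x,P[...,1]-y)<rm)&(P[...,2]>z0)&(P[...,2]<z1); b=P[m]
    f=least_squares(lambda q:np.hypot(b[:,0]-q[0],b[:,1]-q[1])-r,[x,y],loss='soft_l1',f_scale=.001)
    return f.x.round(4),len(b),np.std(f.fun).round(4)
E
python3 - <<'E'
from h import *
im,d,c=grab("scene");P=cloud(d,c)
# mask dark gripper
P[(im.max(-1)<50)]=np.nan
print('held',fitr(P,.61,.024,.152,.176,.030,.036))
print('inner',fitr(P,.613,.022,.003,.012,.033,.040))
f=np.load("scene0.npz");Q=cloud(f['d'],c)
print('inner0',fitr(Q,.613,.022,.003,.012,.033,.040))
print('outer0',fitr(Q,.498,-.296,.004,.028,.030,.037))
print('tin0',fitr(Q,.475,.307,.04,.064,.031,.038))
E
```

```text
held (array([0.6108, 0.0246]), 174, np.float64(0.0014))
inner (array([0.6113, 0.0245]), 75, np.float64(0.0013))
inner0 (array([0.6114, 0.0247]), 71, np.float64(0.0011))
outer0 (array([ 0.4976, -0.296 ]), 218, np.float64(0.0009))
tin0 (array([0.4733, 0.3104]), 155, np.float64(0.0014))
```

Aligned within 1 mm. Lowering onto the inner lid.

>>> move_arm(plan="0 0 0.03 0 0 0 0.05; 0 0 0.03 0 0 0 0.05; 0 0 0.03 0 0 0 0.05; 0 0 0.015 0 0 0 0.05; 0 0 0.006 0 0 0 0.05; 0 0 0.006 0 0 0 0.05; 0 0 0.006 0 0 0 0.05; 0 0 0.004 0 0 0 0.05; 0 0 0.003 0 0 0 0.05; 0 0 0.002 0 0 0 0.05; 0 0 0.0005 0 0 0 0.05; 0 0 0 0 0 0 0.05")

```text
time_s: 11.55
position: [0.61, 0.0238, 0.0229]
tool_rot: [[0.264, 0.964, 0.0], [0.964, -0.264, 0.0], [0.0, 0.0, -1.0]]
ft_force: [0.5, 0.4, -0.3]
grip_width: 0.0589
gripper_force: 27.3
```

>>> move_arm(plan="0 0 0.001 0 0 0 0.05; 0 0 0.001 0 0 0 0.05; 0 0 0 0 0 0 0.05; 0 0 0 0 0 0 0.05")

```text
time_s: 12.05
position: [0.61, 0.0237, 0.0216]
tool_rot: [[0.264, 0.964, 0.001], [0.964, -0.264, -0.0], [0.0, 0.001, -1.0]]
ft_force: [-2.0, 0.8, 6.0]
grip_width: 0.0591
gripper_force: 27.8
```

>>> move_arm(plan="0 0 0 0 0 0 0.085; 0 0 0 0 0 0 0.085; 0 0 0 0 0 0 0.085; 0 0 0 0 0 0 0.085; 0 0 0 0 0 0 0.085; 0 0 0.006 0 0 0 0.085; 0 0 0.006 0 0 0 0.085; 0 0 0.006 0 0 0 0.085; 0 0 0.006 0 0 0 0.085; 0 0 0 0 0 0 0.085")

```text
time_s: 13.3
position: [0.6097, 0.0238, -0.0038]
tool_rot: [[0.264, 0.964, -0.001], [0.964, -0.264, 0.0], [-0.0, -0.001, -1.0]]
ft_force: [-0.4, 1.2, -0.0]
grip_width: 0.085
gripper_force: 0.0
```

```bash
python3 - <<'E'
from h import *
s=env.observe();print(s['position'],s['grip_width'],s['ft_force'])
im,d,c=grab("scene");cv2.imwrite("pics/s3.png",cv2.resize(im[130:230,220:330],None,fx=5,fy=5)[:,:,::-1])
P=cloud(d,c);P[(im.max(-1)<50)]=np.nan
print('inner',fitr(P,.611,.024,.003,.012,.033,.040));print('outer',fitr(P,.611,.024,.02,.044,.030,.036))
m=(np.hypot(P[...,0]-.61,P[...,1]-.024)<.02)&(P[...,2]>.02)&(P[...,2]<.06);print(np.percentile(P[m][:,2],[50,90,98]))
E
```

```text
[ 0.60965249  0.0237583  -0.00378838] 0.08500456193512895 [-0.41763124  1.18532529 -0.01728942]
inner (array([0.6112, 0.0245]), 56, np.float64(0.0009))
outer (array([0.6112, 0.0247]), 156, np.float64(0.0011))
[0.04948956 0.05101177 0.05221521]
```

View pics/s3.png

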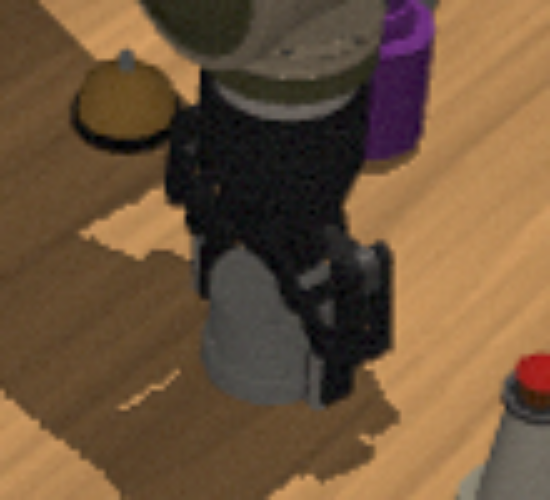

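Nested: top at 50 mm, axes coincide, fingers either side of the band at crop (335,380). Grip the band.

>>> move_arm(plan="0 0 0 0 0 0 0.055; 0 0 0 0 0 0 0.055; 0 0 0 0 0 0 0.055; 0 0 0 0 0 0 0.055; 0 0 0 0 0 0 0.055; 0 0 0 0 0 0 0.055; 0 0 0 0 0 0 0.055; 0 0 0 0 0 0 0.055", grip_force=40)

```text
time_s: 14.35
position: [0.6102, 0.0237, -0.0024]
tool_rot: [[0.264, 0.964, 0.001], [0.964, -0.264, -0.0], [0.0, 0.001, -1.0]]
ft_force: [-1.5, -0.6, 5.1]
grip_width: 0.0634
gripper_force: 44.6
```

>>> move_arm(plan="0 0 -0.005 0 0 0 0.055; 0 0 -0.005 0 0 0 0.055; 0 0 0 0 0 0 0.055; 0 0 0 0 0 0 0.055")

```text
time_s: 14.85
position: [0.6098, 0.0237, 0.0067]
tool_rot: [[0.264, 0.964, -0.0], [0.964, -0.264, 0.0], [-0.0, -0.0, -1.0]]
ft_force: [1.0, -0.3, -2.1]
grip_width: 0.0639
gripper_force: 44.6
```

```bash
python3 - <<'E'
from h import *
s=env.observe();print(s['position'],s['grip_width'],s['ft_force'],s['gripper_force'])
im,d,c=grab("scene");cv2.imwrite("pics/s4.png",cv2.resize(im[160:230,240:320],None,fx=7,fy=7)[:,:,::-1])
P=cloud(d,c);P[(im.max(-1)<50)]=np.nan
print('inner',fitr(P,.611,.024,.013,.022,.033,.040));print('outer',fitr(P,.611,.024,.03,.054,.030,.036))
m=(np.hypot(P[...,0]-.61,P[...,1]-.024)<.02)&(P[...,2]>.02)&(P[...,2]<.07);print(np.percentile(P[m][:,2],[50,90,98]))
E
```

```text
[0.60983202 0.02374597 0.00669027] 0.06389992350474215 [ 0.98820043 -0.33049421 -2.13410236] 44.57761773839593
inner (array([0.6114, 0.0243]), 54, np.float64(0.0024))
outer (array([0.6107, 0.025 ]), 135, np.float64(0.0013))
[0.05865609 0.06017031 0.06079845]
```

View pics/s4.png

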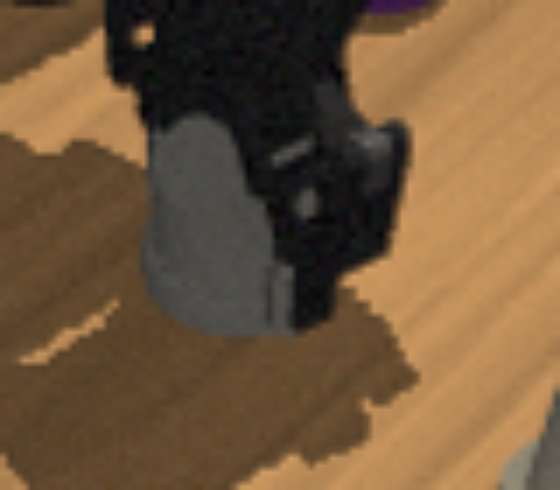

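The pair rises together: top at 59 mm, fingers on the band at crop (285,300). Lift and carry to the tin at about (0.4724, 0.3097).

>>> move_arm(plan="0 0 -0.01 0 0 0 0.055; 0 0 -0.02 0 0 0 0.055; 0 0 -0.02 0 0 0 0.055; 0 0 -0.02 0 0 0 0.055; 0 0 -0.02 0 0 0 0.055; 0 0 -0.02 0 0 0 0.055; 0 0 -0.02 0 0 0 0.055; 0 0 -0.005 0 0 0 0.055; 0 0 0 0 0 0 0.055")

```text
time_s: 16.02
position: [0.6098, 0.0238, 0.1418]
tool_rot: [[0.264, 0.964, 0.0], [0.964, -0.264, -0.0], [0.0, 0.0, -1.0]]
ft_force: [-0.5, -0.8, -2.5]
grip_width: 0.0636
gripper_force: 44.6
```

>>> move_arm(plan="0.0068 -0.006 0 0 0 0 0.055; 0.0226 -0.0196 0 0 0 0 0.055; 0.0226 -0.0196 0 0 0 0 0.055; 0.0226 -0.0196 0 0 0 0 0.055; 0.0226 -0.0196 0 0 0 0 0.055; 0.0226 -0.0196 0 0 0 0 0.055; 0.0226 -0.0196 0 0 0 0 0.055; 0.0226 -0.0196 0 0 0 0 0.055; 0.0226 -0.0196 0 0 0 0 0.055; 0.0226 -0.0196 0 0 0 0 0.055; 0.0226 -0.0196 0 0 0 0 0.055; 0.0068 -0.006 0 0 0 0 0.055")

```text
time_s: 17.52
position: [0.4712, 0.3111, 0.1412]
tool_rot: [[0.262, 0.965, -0.001], [0.965, -0.262, -0.0], [-0.001, -0.001, -1.0]]
ft_force: [0.5, -0.3, -2.0]
grip_width: 0.0636
gripper_force: 44.6
```

>>> move_arm(plan="0 0 0 0 0 0 0.055; 0 0 0 0 0 0 0.055; 0 0 0 0 0 0 0.055")

```text
time_s: 17.9
position: [0.4731, 0.3091, 0.1418]
tool_rot: [[0.265, 0.964, -0.0], [0.964, -0.265, -0.0], [-0.0, 0.0, -1.0]]
ft_force: [0.5, -0.9, -1.9]
grip_width: 0.0636
gripper_force: 44.6
```

```bash
python3 - <<'E'
from h import *
s=env.observe();print(s['position'],s['grip_width'],s['ft_force'])
p=s['position']
for n in("scene","top"):
    im,d,c=grab(n)
    if n=="scene":cv2.imwrite("pics/s5.png",cv2.resize(im[50:170,240:350],None,fx=5,fy=5)[:,:,::-1])
    P=cloud(d,c);P[(im.max(-1)<50)|(im[...,2].astype(int)-im[...,1]>15)]=np.nan
    for a in(('inner',p[0],p[1],.147,.157,.033,.040),('outer',p[0],p[1],.163,.187,.030,.037),('tin',.473,.310,.04,.064,.031,.038)):
        try: print(n,a[0],fitr(P,*a[1:]))
        except Exception as e: print(n,a[0],'none')
E
```

```text
[0.47305045 0.30910942 0.14176642] 0.06356651724924522 [ 0.54032379 -0.93000091 -1.94722584]
scene inner (array([0.4744, 0.31  ]), 66, np.float64(0.0022))
scene outer (array([0.4741, 0.3106]), 139, np.float64(0.0022))
scene tin (array([0.4735, 0.3106]), 160, np.float64(0.0017))
top inner (array([0.4719, 0.312 ]), 17, np.float64(0.0015))
top outer (array([0.4706, 0.3121]), 3, np.float64(0.0001))
top tin (array([0.4705, 0.3126]), 7, np.float64(0.0023))
```

View pics/s5.png

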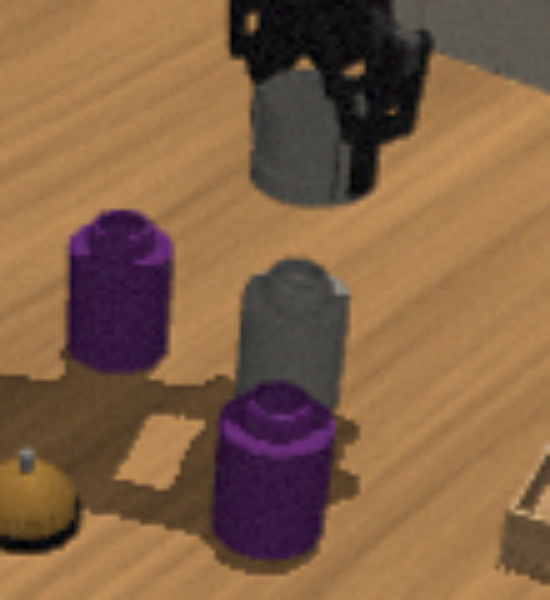

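The pair is level at crop (315,135), over the tin at (293,330). They are within about 1 mm, so I'll trim by (0.3,-0.6) mm and lower slowly.

>>> move_arm(plan="0.0003 -0.0006 0 0 0 0 0.055; 0 0 0.015 0 0 0 0.055; 0 0 0.015 0 0 0 0.055; 0 0 0.015 0 0 0 0.055; 0 0 0.01 0 0 0 0.055; 0 0 0.004 0 0 0 0.055; 0 0 0.004 0 0 0 0.055; 0 0 0.003 0 0 0 0.055; 0 0 0.003 0 0 0 0.055; 0 0 0.002 0 0 0 0.055; 0 0 0 0 0 0 0.055; 0 0 0 0 0 0 0.055")

```text
time_s: 19.5
position: [0.4722, 0.3103, 0.0709]
tool_rot: [[0.264, 0.964, 0.0], [0.964, -0.264, 0.0], [0.0, 0.0, -1.0]]
ft_force: [-0.1, -0.2, -1.7]
grip_width: 0.0636
gripper_force: 44.5
```

>>> move_arm(plan="0 0 0.001 0 0 0 0.055; 0 0 0.001 0 0 0 0.055; 0 0 0.001 0 0 0 0.055; 0 0 0 0 0 0 0.055; 0 0 0 0 0 0 0.055")

```text
time_s: 20.12
position: [0.4722, 0.3103, 0.0678]
tool_rot: [[0.264, 0.964, -0.0], [0.964, -0.264, -0.0], [-0.0, -0.0, -1.0]]
ft_force: [0.8, -0.2, -1.6]
grip_width: 0.0637
gripper_force: 44.6
```

>>> move_arm(plan="0 0 0.0005 0 0 0 0.055; 0 0 0.0005 0 0 0 0.055; 0 0 0 0 0 0 0.055; 0 0 0 0 0 0 0.055")

```text
time_s: 20.62
position: [0.4722, 0.3103, 0.0676]
tool_rot: [[0.264, 0.964, 0.001], [0.964, -0.264, 0.0], [0.0, 0.001, -1.0]]
ft_force: [-2.6, -0.9, 5.6]
grip_width: 0.0638
gripper_force: 45.3
```

Contact at the expected height. Release and rise to the outer-lid grip height.

>>> move_arm(plan="0 0 0 0 0 0 0.085; 0 0 0 0 0 0 0.085; 0 0 0 0 0 0 0.085; 0 0 0 0 0 0 0.085; 0 0 0 0 0 0 0.085; 0 0 0 0 0 0 0.085; 0 0 -0.006 0 0 0 0.085; 0 0 -0.007 0 0 0 0.085; 0 0 -0.007 0 0 0 0.085; 0 0 -0.006 0 0 0 0.085; 0 0 0 0 0 0 0.085")

```text
time_s: 22.0
position: [0.4724, 0.3103, 0.0934]
tool_rot: [[0.264, 0.964, 0.001], [0.964, -0.264, 0.0], [0.001, 0.001, -1.0]]
ft_force: [0.9, 0.3, 0.1]
grip_width: 0.0851
gripper_force: 0.0
```

```bash
python3 - <<'E'
from h import *
s=env.observe();print(s['position'],s['grip_width'],s['ft_force'])
im,d,c=grab("scene");cv2.imwrite("pics/s6.png",cv2.resize(im[60:170,240:350],None,fx=5,fy=5)[:,:,::-1])
P=cloud(d,c);P[(im.max(-1)<50)|(im[...,2].astype(int)-im[...,1]>15)]=np.nan
for a in(('inner',.473,.310,.073,.083,.033,.040),('outer',.473,.310,.09,.115,.030,.037),('tin',.473,.310,.04,.064,.031,.038)): print(a[0],fitr(P,*a[1:]))
m=(np.hypot(P[...,0]-.473,P[...,1]-.31)<.02)&(P[...,2]>.07)&(P[...,2]<.14);print(np.percentile(P[m][:,2],[50,90,98]))
E
```

```text
[0.47236347 0.31034792 0.09342195] 0.08513155324054082 [0.86984338 0.34746198 0.06878279]
inner (array([0.4733, 0.3117]), 71, np.float64(0.0018))
outer (array([0.4731, 0.312 ]), 143, np.float64(0.0017))
tin (array([0.4744, 0.3104]), 152, np.float64(0.0015))
[0.11936149 0.12087283 0.12176612]
```

View pics/s6.png

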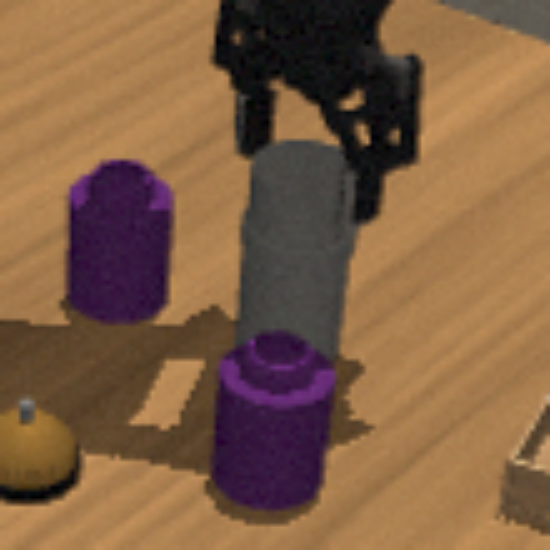

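The pair sits on the tin: its top is at 120 mm, the band is on the shoulder at crop (297,235), and the fingers are clear. Grip the outer lid alone.

>>> move_arm(plan="0 0 0 0 0 0 0.05; 0 0 0 0 0 0 0.05; 0 0 0 0 0 0 0.05; 0 0 0 0 0 0 0.05; 0 0 0 0 0 0 0.05; 0 0 0 0 0 0 0.05; 0 0 0 0 0 0 0.05; 0 0 0 0 0 0 0.05", grip_force=25)

```text
time_s: 23.05
position: [0.4721, 0.3103, 0.0928]
tool_rot: [[0.264, 0.964, -0.0], [0.964, -0.264, 0.0], [-0.0, -0.0, -1.0]]
ft_force: [-1.4, 1.0, 1.9]
grip_width: 0.0593
gripper_force: 27.1
```

>>> move_arm(plan="0 0 -0.002 0 0 0 0.05; 0 0 -0.002 0 0 0 0.05; 0 0 -0.003 0 0 0 0.05; 0 0 -0.003 0 0 0 0.05; 0 0 0 0 0 0 0.05")

```text
time_s: 23.68
position: [0.4723, 0.3103, 0.1031]
tool_rot: [[0.264, 0.964, 0.001], [0.964, -0.264, 0.0], [0.0, 0.0, -1.0]]
ft_force: [-0.6, 0.3, -0.6]
grip_width: 0.059
gripper_force: 27.0
```

```bash
cat > chk.py <<'E'
from h import *
s=env.observe();print(s['position'],s['grip_width'],s['ft_force'],s['gripper_force'],s['time_s'])
im,d,c=grab("scene");z=s['position'][2]-.0934
P=cloud(d,c);P[(im.max(-1)<50)|(im[...,2].astype(int)-im[...,1]>15)]=np.nan
for a in(('inner',.473,.311,.073,.083,.033,.040),('outer',.473,.311,.09+z,.115+z,.030,.037),('tin',.473,.310,.04,.064,.031,.038)): print(a[0],fitr(P,*a[1:]))
m=(np.hypot(P[...,0]-.473,P[...,1]-.31)<.02)&(P[...,2]>.07+z)&(P[...,2]<.14+z);print(np.percentile(P[m][:,2],[50,98])-z)
cv2.imwrite("pics/s7.png",cv2.resize(im[50:170,240:350],None,fx=5,fy=5)[:,:,::-1])
E
python3 chk.py
```

```text
[0.47227029 0.31031235 0.10310157] 0.058981814453980715 [-0.58464758  0.25121247 -0.56763023] 27.020118688233197 23.675
inner (array([0.4738, 0.3112]), 75, np.float64(0.0023))
outer (array([0.4737, 0.3116]), 140, np.float64(0.0022))
tin (array([0.4737, 0.3107]), 151, np.float64(0.0016))
[0.12030512 0.12290718]
```

The weight matches the outer lid alone, and the inner lid hasn't moved. Lift the rest.

>>> move_arm(plan="0 0 -0.004 0 0 0 0.05; 0 0 -0.005 0 0 0 0.05; 0 0 -0.006 0 0 0 0.05; 0 0 -0.008 0 0 0 0.05; 0 0 -0.008 0 0 0 0.05; 0 0 -0.008 0 0 0 0.05; 0 0 -0.007 0 0 0 0.05; 0 0 -0.004 0 0 0 0.05; 0 0 -0.002 0 0 0 0.05; 0 0 0 0 0 0 0.05; 0 0 0 0 0 0 0.05; 0 0 0 0 0 0 0.05")

```text
time_s: 25.22
position: [0.4721, 0.3102, 0.1546]
tool_rot: [[0.264, 0.964, -0.0], [0.964, -0.264, -0.0], [-0.0, -0.0, -1.0]]
ft_force: [-0.4, -0.5, -0.2]
grip_width: 0.059
gripper_force: 27.0
```

```bash
python3 chk.py
```

```text
[0.47210331 0.31021287 0.15462775] 0.05896254149040121 [-0.35462452 -0.47632046 -0.18064242] 27.042360459454358 25.225
inner (array([0.4735, 0.3114]), 74, np.float64(0.0018))
outer (array([0.4741, 0.3112]), 149, np.float64(0.0021))
tin (array([0.4736, 0.3105]), 150, np.float64(0.0018))
[0.11988502 0.12160697]
```

View pics/s7.png

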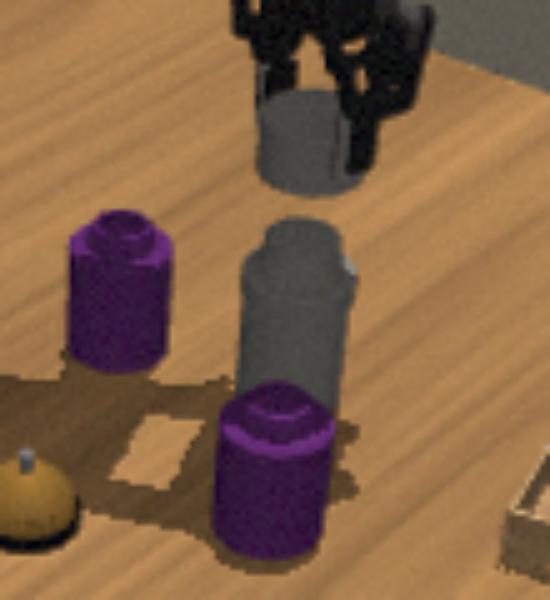

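The outer lid is held level at crop (308,140), mouth at about 147 mm, and the inner lid is seated on the tin at (297,265). Handing in.

```bash
python3 -c "
from rig import env
print(env.close_job())"
```

```text
the job is handed in; nothing more can be done
None
```

The job is handed in after about 25 s of the 72 s: by the last camera check the inner lid is seated on the steel tin and the outer lid is held level and still, its mouth about 147 mm above the counter; no verdict was returned.

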